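Set the camera stand's sprung leg to its mark and lock it

ROBOT

A 6-joint arm with a two-finger parallel gripper is mounted at the origin on the work surface. World frame = base frame: x ahead of the robot, y to its left, z up, the work surface at z = 0. Lengths are in m, angles in rad, forces in N, time in s.
With the tool pointing down it reaches from about 0.35 to 0.975 m from the base axis. Payload 4.9 kg.
Tool frame: the origin (TCP) lies midway between the tips of the shut fingers; the grasp point (between the pads) lies 19 mm behind it; z points along the fingers, y is the line along which they close (so a half turn about z gives the same grasp; the last joint's range is limited). The gripper opens to 85 mm and grips with 20 to 120 N. Pads are 22 mm wide; open, the fingers measure 114 mm over their backs; the gripper's body (76 mm by 85 mm) begins 54 mm behind the grasp point. The pads swing forward as they close: fully open they stand 13 mm farther back than shut.
Start: joints at [1.19, 0.053, 1.613, -0, 1.476, -0.119], TCP at [0.162, 0.604, 0.206] pointing down, gripper open.
Joint ranges: [-3.01, 3.01], [-1.01, 2.22], [0.06, 2.58], [-1.02, 4.17], [0.09, 2.62], [-3.14, 3.14]. Speed limits (rad/s): [2.57, 2.57, 3.14, 3.14, 3.14, 3.14].

INTERFACE

Orientations are given as a rotation vector (axis times angle).
In Python, from station import ctrl, optics, job gives the robot as it stands.
- The arm moves only by the shell command python3 -m jog 'ROWS' [OPENING] [FORCE]. ROWS is JSON, a list of rows, each a list of 2 entries, a list of its own where there are three numbers: the shift along the tool's x, y, z in m, then the turn, a rotation vector about the tool's x, y, z in rad. A call has 1 to 5 rows; each row is the pose to reach, as a shift and turn from the pose commanded when the call began, along the tool's axes at that moment; what a row does not reach only later rows make up. A row lasts 1/10 s, in which the tool goes at most 50 mm and 8.59 degrees, less where a joint would pass 70% of its speed; a pose out of reach is approached as far as the arm can. A call with a gripper value outside its range is refused whole. OPENING is the opening, from 0 (shut) to 1 (fully open), set as the call begins (- or left out, the last holds). The fingers move at their own pace and stop on an object; FORCE is the grip in N (left out, the last holds). Time passes only in rows, so rows that repeat a pose let the fingers close. It gives the time, the measured TCP pose, the force, the opening and the grip force at its end, in the units of the state.
- ctrl.get_obs(): the state, without advancing time (a new reading comes with each control period).
- optics.get_image(name): name is "side" or "top" or "wrist"; returns a dict with "image" (480x640x3 uint8, blue, green, red), "fx", "fy", "cx", "cy" (pixels), "D" ([k1, k2, p1, p2, k3] as OpenCV has them; the pictures are not rectified), "rvec" (rotation vector, rad) and "tvec" (3), from world to camera coordinates, as OpenCV has them; the wrist camera has in their place "mount" (4x4, takes a point from camera to tool coordinates, whose origin is the TCP and whose axes are the flange's). Camera axes: x right, y down, z forward; pixel columns grow to the right and rows downward; lengths in m; the calibration is good to about 2 mm. A picture is of the moment at which its call begins: read the wrist's pose just before it. There is no depth.
- job.finish_job(): hands the job in; it is judged then, once.
The state is a dict: "t": time; "q": joint angles; "dq": joint speeds; "effort": joint torques, N m; "tool_pos": TCP position; "tool_rot": TCP orientation; "contact_force": force on the tool from outside, world axes, zero at the start; "wrist_torque": the same for the moment, N m; "opening": finger opening in m; "grip_force": force on a finger pad.
Only numpy, scipy, OpenCV 4.12 (cv2) and the standard library are available. Lean on these libraries where they do the work, as an engineer would, in place of code of your own. Each camera call takes 0.05 s, during which the arm holds its last target. There are 200 camera calls.

TASK

Set the low camera stand for photographing the spine of the next ledger: take hold of its sprung sliding leg and press it down until the broad dark band just sits on top of the round cam collar (the band's lower edge level with the collar's top). Without letting go of the leg, hold it there and swing the collar's upright lever clockwise (seen from above) fully closed against its stop; turning the gripping hand about the leg sweeps the lever round. Finish still gripping the leg at its mark with the lever closed - do not release it - and leave the ledger, bookend, ball head and loupe where they lie.

Things in the scene. Friction and masses are not known exactly. Their poses are not given: they have to be found in the camera images.
- stand: the fixed camera stand, origin under its base plate's centre on the table, below the leg's axis. Base plate 150 x 180 x 12 mm, bolted down; upright sleeve 36 mm in diameter; the cam collar on top of it. 17 to 26 mm below the collar's top a quadrant plate reaches 51 mm from the axis, with a steel stop pin at each end of the lever's swing (pin tops 6 mm below the collar's top)
- leg: round aluminium leg (tube), 24 mm in diameter, upright in the stand's sleeve; slides up and down and turns freely about its axis. Origin on its axis at the lower edge of the broad dark band (6 mm tall), z up. The tube ends 38 mm above the origin and carries a stud 9 mm long, so its top is 47 mm above the origin. Other marks: thin dark lines 15, 30, 45, 60 mm below and 21 mm above
- mark (a point): the length mark: on the leg's axis at the lower edge of the broad band (the leg's origin). It starts 42 to 72 mm above the collar's top, kept there by friction. Pressing the leg down meets 3.5 N of friction and a spring of 150 N/m, about 12 N in all at the mark; let go there, it springs up again until the collar is closed, which clamps it. It can go about 12 mm too far
- collar_top (a point): on the leg's axis at the flat top of the round black cam collar, 145 mm above the table, fixed on the stand, z up. The collar is 50 mm in diameter and 16 mm tall
- lever (a joint): angle of the cam collar with its lever about the leg's axis, rad: 0 fully open, 1.1 fully closed against its stop, growing clockwise seen from above. It starts at 0 to 0.2, turns against friction (about 4 to 8 N at 20 mm from the axis) and stays where it is left
- lever_tip (a point): top of the lever's outer end, 60 mm from the leg's axis, 23 mm above the collar's top. The lever is a grey metal upright plate, 6 mm thick, pointing straight out from the axis, from 17 mm out (5 mm clear of the leg) to a 10 mm round post at 60 mm; it stands 23 mm above the collar's top, so a finger gripping the leg with its tip under 18 mm above the collar meets its side as the hand turns
- ledger: bystander: closed tan ledger lying flat, 250 x 180 x 42 mm, origin under its centre
- bookend: bystander: L-shaped steel bookend, foot 110 x 100 mm, upright plate 150 mm tall, origin under its foot's centre
- ball_head: bystander: black camera ball head standing upright, 54 mm in diameter, 73 mm tall, origin under its centre
- loupe: bystander: folding loupe, 40 x 40 x 45 mm, origin under its centre

How it is judged:
On the way, in this order (a step that is already met when the one before it is completed fails the run):
1. the leg is held in the fingers at its mark, the lever still open (z of mark in the frame of collar_top between -0.004 and 0.004 m and contact force between the fingers and leg above 3 N and value of joint lever below 0.5 rad), for 0.2 s.
2. the lever is swung closed with the leg still held at its mark (value of joint lever above 1.02 rad and contact force between the fingers and leg above 3 N and z of mark in the frame of collar_top between -0.004 and 0.004 m), for 0.2 s.
At the end, for the whole second after the job is handed in: The band's lower edge is within 4 mm of the collar's top, the lever is closed (within 0.08 rad of its stop at 1.1), the fingers still grip the leg with more than 3 N, the leg is still, and the four bystanders are within 20 mm of where they were (all of step 2 and linear speed of leg below 0.01 m/s and distance of each of ledger, bookend, ball_head, loupe from where it was at the start of the episode below 0.02 m); the arm keeps its last pose, push and grip.
It fails at once if the lever is swung closed while the leg is not held by the fingers (value of joint lever above 0.5 rad and contact force between the fingers and leg below 0.5 N).
It fails at once if a bystander is disturbed (distance of any of ledger, bookend, ball_head, loupe from where it was at the start of the episode above 0.02 m).
It also fails if it takes over 40 s, if anything falls off the work surface, if the arm or the gripper's body presses on something with over 40 N, if the wrist force passes 120 N, or if a joint passes its speed limit or range.

## Working session

There is one attempt and no reset: what is moved stays moved. The work goes in short steps, Python scripts to look and compute and a shell command to move; the robot and the scene stay as the last step left them, time stands still between calls to the robot, and variables do not carry over. Pictures are saved under pics/ and viewed, at most 15 in all, crops included, and the job is handed in when it is done.

```bash
mkdir -p pics; ls
python3 - <<'E'
from station import ctrl, optics
import cv2,numpy as np
o=ctrl.get_obs();print(o)
ims=[]
for n in("side","top"):
    d=optics.get_image(n);cv2.imwrite(f"pics/{n}0.png",d["image"])
    print(n,{k:np.round(v,4).tolist() for k,v in d.items() if k!="image"})
E
```

```text
pics
{'t': 0.0, 'q': array([ 1.19001356e+00,  5.33861811e-02,  1.61427328e+00, -3.56539784e-05,
        1.47599572e+00, -1.18999142e-01]), 'dq': array([-0.000363  ,  0.00293397, -0.00128647,  0.00156185, -0.0008029 ,
       -0.00061042]), 'effort': array([ 1.32181063e-03, -3.93706620e+01, -3.70165443e+01, -8.21990352e-05,
        7.04276143e-03, -2.83819773e-06]), 'tool_pos': array([0.16151291, 0.60308144, 0.20515727]), 'tool_rot': array([-0.40996798, -3.11424665,  0.00315248]), 'contact_force': array([-0.14148266,  0.06682407, -0.14493729]), 'wrist_torque': array([ 0.02141733,  0.01045963, -0.04769648]), 'grip_force': 0.0, 'opening': 0.0855454738101956}
side {'fx': 599.9368, 'fy': 599.9368, 'cx': 316.1101, 'cy': 227.5646, 'D': [-0.1958, 0.0, 0.0, 0.0, 0.0], 'rvec': [2.2169, -0.8027, 0.3583], 'tvec': [-0.4757, 0.3654, 1.0695]}
top {'fx': 433.5334, 'fy': 433.5334, 'cx': 320.3133, 'cy': 242.1724, 'D': [-0.1048, 0.0, 0.0, 0.0, 0.0], 'rvec': [2.1288, -2.0955, 0.1885], 'tvec': [-0.0098, 0.6232, 1.0064]}
```

View pics/side0.png

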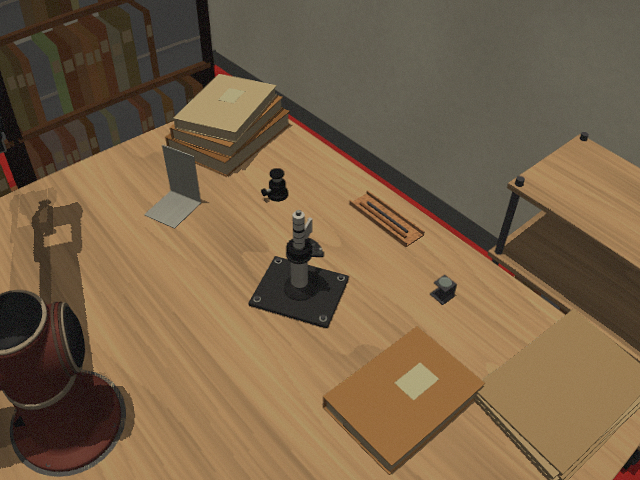

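View pics/top0.png

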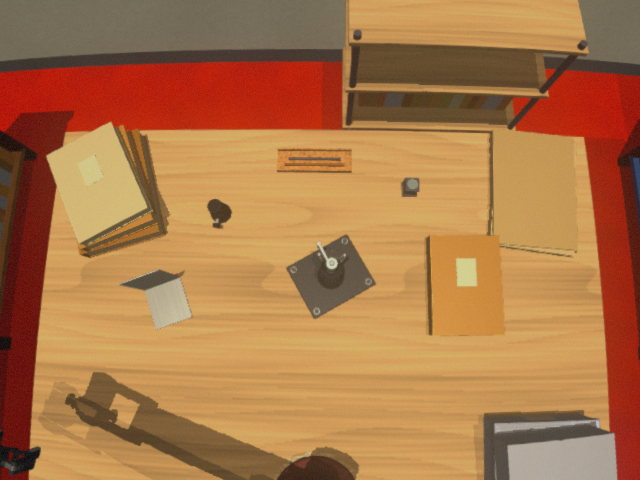

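Side view: the leg's top is near (298,213), the collar near (299,250), and the lever is to the right/behind it. Top view: the leg's top is near (331,264), with the lever pointing up-left to about (320,243). I'll enlarge both.

Run:
```python
import cv2,numpy as np
s=cv2.imread("pics/side0.png")[200:275,260:340]; t=cv2.imread("pics/top0.png")[225:300,290:370]
f=lambda a:cv2.resize(a,None,fx=5,fy=5,interpolation=cv2.INTER_CUBIC)
cv2.imwrite("pics/crop0.png",np.clip(np.hstack([f(s),f(t)])*1.6,0,255).astype(np.uint8))
```

```text
(no output)
```

View pics/crop0.png

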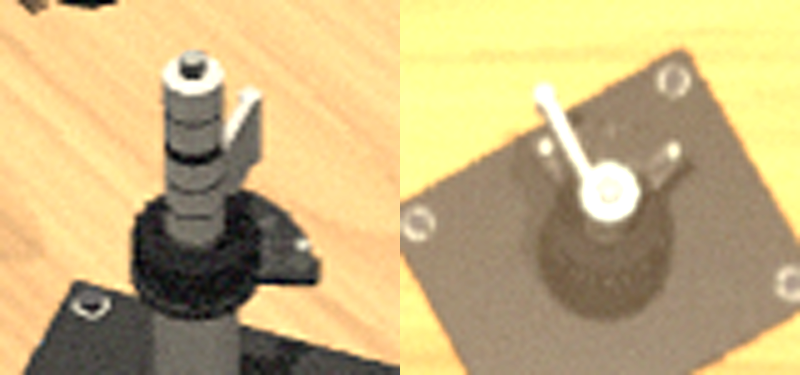

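```bash
cat > h.py <<'E'
import cv2,numpy as np,pickle
def P(d): return np.hstack([cv2.Rodrigues(np.array(d["rvec"],float))[0],np.array(d["tvec"],float).reshape(3,1)])
def K(d): return np.array([[d["fx"],0,d["cx"]],[0,d["fy"],d["cy"]],[0,0,1.]])
def und(d,p): return cv2.undistortPoints(np.array([[p]],float),K(d),np.array(d["D"],float)).reshape(2,1)
def tri(a,pa,b,pb):
    X=cv2.triangulatePoints(P(a),P(b),und(a,pa),und(b,pb));return (X[:3]/X[3]).ravel()
def proj(d,X): return cv2.projectPoints(np.array(X,float).reshape(-1,1,3),np.array(d["rvec"],float),np.array(d["tvec"],float),K(d),np.array(d["D"],float))[0].reshape(-1,2)
def onz(d,p,z):
    R=P(d);C=-R[:,:3].T@R[:,3];v=R[:,:3].T@np.append(und(d,p),1);return C+v*(z-C[2])/v[2]
E
python3 - <<'E'
from h import *
from station import optics
s=optics.get_image("side");t=optics.get_image("top")
top=tri(s,(298.6,214.6),t,(331.6,263.4));print("tubetop",top)
print("tip",tri(s,(310,218.5),t,(319,243.5)))
print("collar",onz(s,(299.4,244.4),.145))
for z in (.145,.165,.175,.185,.195,.205,.215,.22,.23): print(z,proj(s,[*top[:2],z]).ravel(),proj(t,[*top[:2],z]).ravel())
# base corners screws from top
for p in((293,269.5),(345.5,240.8),(317,311),(370,282)): print(onz(t,p,.012))
E
```

```text
tubetop [ 0.5482722  -0.02788827  0.22758759]
tip [6.00825223e-01 1.60381011e-04 1.66790177e-01]
collar [ 0.55155982 -0.0283079   0.145     ]
0.145 [298.00524057 245.01796284] [331.68337503 267.96376093]
0.165 [297.8967963  237.96409992] [331.7860925  266.73661903]
0.175 [297.84200708 234.37541853] [331.83905464 266.10378525]
0.185 [297.78683989 230.74480769] [331.89313059 265.4575675 ]
0.195 [297.73129504 227.07168735] [331.94835578 264.79753761]
0.205 [297.67537309 223.35547124] [332.00476716 264.12324897]
0.215 [297.61907484 219.59556704] [332.06240326 263.43423555]
0.22 [297.59078493 217.6990452 ] [332.09169309 263.08405585]
0.23 [297.5339243  213.87248546] [332.15124226 262.37203636]
[0.56085429 0.06932219 0.012     ]
[ 0.63734592 -0.06388026  0.012     ]
[0.45705902 0.00621696 0.012     ]
[ 0.53188656 -0.12659792  0.012     ]
```

The numbers agree: axis ≈ (0.549, -0.028), tube top z ≈ 0.228, so the mark is about 45 mm above the collar. The lever tip is at r ≈ 59 mm, z 0.167, azimuth ≈ 28°. I'll go to a hover over the leg with the finger line near azimuth 95°.

```bash
cat > go.py <<'E'
import sys,numpy as np
from scipy.spatial.transform import Rotation as R
from station import ctrl
# target: x y z az_of_tool_y(deg)
x,y,z,az=map(float,sys.argv[1:5]); o=ctrl.get_obs(); r=R.from_rotvec(o["tool_rot"])
a=np.radians(az); Y=np.array([np.cos(a),np.sin(a),0]);Z=np.array([0,0,-1.]);T=R.from_matrix(np.c_[np.cross(Y,Z),Y,Z])
c=r.as_matrix(); print("t",round(o["t"],2),"pos",o["tool_pos"].round(4),"az",np.degrees(np.arctan2(c[1,1],c[0,1])).round(2),"q",o["q"].round(2),"F",o["contact_force"].round(1),"tq",o["wrist_torque"].round(2),"grip",o["grip_force"],"open",o["opening"])
print("shift",r.inv().apply(np.array([x,y,z])-o["tool_pos"]).round(4),"turn",(r.inv()*T).as_rotvec().round(4))
E
python3 -m jog '[[[-0.03,-0.03,-0.03],[0,0,0]],[[-0.06,-0.06,-0.06],[0,0,0]],[[-0.095,-0.09,-0.085],[0,0,0]],[[-0.13,-0.12,-0.1],[0,0,0]],[[-0.165,-0.155,-0.105],[0,0,0]]]'
python3 go.py 0.549 -0.028 0.31 95
```

```text
t: 0.7
tool_pos: [0.28, 0.4142, 0.3134]
tool_rot: [0.408, 3.112, 0.005]
contact_force: [1.2, 0.1, -0.4]
opening: 0.0853
grip_force: 0.0
t 0.7 pos [0.28   0.4142 0.3134] az 75.06 q [ 0.83 -0.29  1.75 -0.    1.68 -0.48] F [ 1.2  0.1 -0.4] tq [-0.02  0.02  0.01] grip 0.0 open 0.08530674147874638
shift [-0.3739 -0.3578  0.0029] turn [ 0.0031  0.0027 -0.3481]
```

```bash
python3 -m jog '[[[-0.033,-0.032,0],[0,0,0]],[[-0.066,-0.064,0],[0,0,0]],[[-0.1,-0.096,0.001],[0,0,-0.05]],[[-0.133,-0.128,0.001],[0,0,-0.1]],[[-0.166,-0.16,0.002],[0,0,-0.15]]]'
python3 go.py 0.549 -0.028 0.31 95
```

```text
t: 1.2
tool_pos: [0.3983, 0.2157, 0.309]
tool_rot: [0.172, 3.136, 0.0]
contact_force: [0.1, 0.5, -0.0]
opening: 0.0855
grip_force: 0.0
t 1.2 pos [0.3983 0.2157 0.309 ] az 83.72 q [ 0.33 -0.41  1.85  0.    1.7  -1.13] F [ 0.1  0.5 -0. ] tq [-0.05 -0.02  0.02] grip 0.0 open 0.08553958948994347
shift [-0.1764 -0.2258 -0.001 ] turn [ 0.0003  0.0007 -0.1968]
```

```bash
python3 -m jog '[[[-0.03,-0.038,0],[0,0,-0.05]],[[-0.06,-0.076,0],[0,0,-0.1]],[[-0.09,-0.115,0],[0,0,-0.15]],[[-0.12,-0.153,0],[0,0,-0.197]],[[-0.15,-0.19,0],[0,0,-0.197]]]'
python3 -m jog '[[[-0.026,-0.036,0],[0,0,0]],[[-0.026,-0.036,0],[0,0,0]],[[-0.026,-0.036,0],[0,0,0]],[[-0.026,-0.036,0],[0,0,0]]]'
python3 go.py 0.549 -0.028 0.31 95
python3 - <<'E'
from station import ctrl,optics
import pickle,cv2
o=ctrl.get_obs();d=optics.get_image("wrist");pickle.dump((o,d),open("w1.pkl","wb"));cv2.imwrite("pics/w1.png",d["image"])
E
```

```text
t: 1.7
tool_pos: [0.5262, 0.0099, 0.3088]
tool_rot: [-0.134, 3.138, 0.0]
contact_force: [0.5, 0.3, 0.2]
opening: 0.0856
grip_force: 0.0
t: 2.1
tool_pos: [0.5542, -0.0212, 0.3088]
tool_rot: [0.135, -3.138, -0.0]
contact_force: [-0.1, -0.0, 0.6]
opening: 0.0855
grip_force: 0.0
t 2.1 pos [ 0.5542 -0.0212  0.3088] az 94.92 q [-0.17 -0.16  1.64  0.    1.65 -1.83] F [-0.1 -0.   0.6] tq [ 0.01  0.03 -0.03] grip 0.0 open 0.08546817310154592
shift [ 0.0058 -0.0064 -0.0012] turn [ 0.0003 -0.0003 -0.0015]
```

View pics/w1.png

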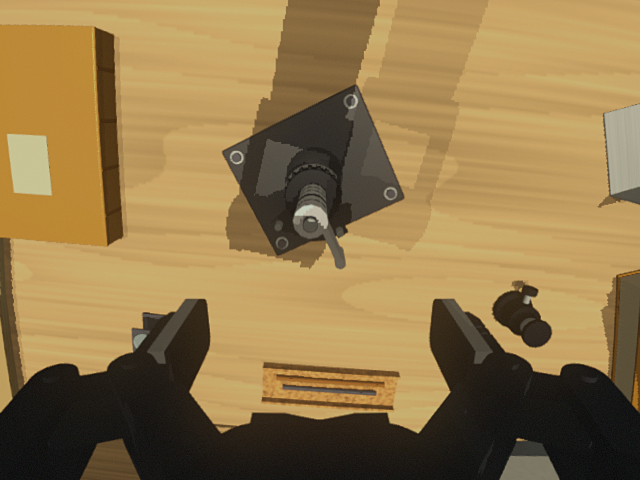

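The wrist view shows the tube's top ring at about (311,219) and the lever post top at about (341,263). I'll combine the three views.

```bash
cat >> h.py <<'E'
from scipy.spatial.transform import Rotation as Ro
def wristcam(o,d):
    M=np.eye(4);M[:3,:3]=Ro.from_rotvec(o["tool_rot"]).as_matrix();M[:3,3]=o["tool_pos"]
    W=np.linalg.inv(M@np.array(d["mount"]));e=dict(d);e["rvec"]=Ro.from_matrix(W[:3,:3]).as_rotvec();e["tvec"]=W[:3,3];return e
from scipy.optimize import least_squares
def multi(obs): 
    r=least_squares(lambda X:np.concatenate([proj(d,X)[0]-p for d,p in obs]),[.55,-.03,.2]);return r.x.round(4),r.fun.round(1)
E
python3 - <<'E'
from h import *
from station import optics
o,w=pickle.load(open("w1.pkl","rb"));w=wristcam(o,w)
s=optics.get_image("side");t=optics.get_image("top")
pickle.dump((s,t),open("st.pkl","wb"))
print(multi([(w,(311,219)),(s,(298.6,214.6)),(t,(331.6,263.4))]))
print(multi([(w,(311,219)),(s,(298.6,214.6))]))
print(multi([(w,(341,263)),(s,(310,218.5)),(t,(319,243.5))]))
print("screws",[onz(w,p,.012).round(4) for p in((236,157),(350.5,101),(390,193.5),(282,243))],"mean",np.mean([onz(w,p,.012) for p in((236,157),(350.5,101),(390,193.5),(282,243))],0))
for z in(.1896,.2276,.2366): print(z,proj(w,[.549,-.028,z]))
E
```

```text
(array([ 0.547 , -0.0268,  0.2264]), array([-0.3,  0.6, -1.9,  0.6,  0. , -0.2]))
(array([ 0.547 , -0.0268,  0.2264]), array([-0.3,  0.6, -1.9,  0.7]))
(array([0.6007, 0.0022, 0.1645]), array([-0.5,  0.4, -1.5,  0.5, -0.5, -0.4]))
screws [array([ 0.5338, -0.1228,  0.012 ]), array([0.4581, 0.0078, 0.012 ]), array([0.5623, 0.0681, 0.012 ]), array([ 0.638, -0.061,  0.012])] mean [ 0.54805866 -0.0269784   0.012     ]
0.1896 [[309.96441719 209.73568781]]
0.2276 [[308.66510671 222.76395405]]
0.2366 [[308.30196849 226.40883989]]
```

```bash
python3 go.py 0.548 -0.027 0.196 95
```

```text
t 2.25 pos [ 0.5542 -0.0207  0.3093] az 94.97 q [-0.17 -0.16  1.65  0.    1.65 -1.83] F [ 0.3  0.2 -0.2] tq [-0.01  0.01 -0.03] grip 0.0 open 0.08590277352479511
shift [ 0.0068 -0.0057  0.1133] turn [-0.0001  0.0007 -0.0005]
```

```bash
python3 -m jog '[[[0.0065,-0.006,0.01],[0,0,0]],[[0.0065,-0.006,0.04],[0,0,0]],[[0.0065,-0.006,0.07],[0,0,0]],[[0.0065,-0.006,0.07],[0,0,0]],[[0.0065,-0.006,0.07],[0,0,0]]]'
python3 go.py 0.548 -0.027 0.196 95
python3 - <<'E'
from station import ctrl,optics
import pickle,cv2,numpy as np
o=ctrl.get_obs();d=optics.get_image("wrist");pickle.dump((o,d),open("w2.pkl","wb"))
c=d["image"][60:300,200:440];cv2.imwrite("pics/w2.png",np.clip(cv2.resize(c,(600,600),interpolation=cv2.INTER_CUBIC)*1.6,0,255).astype(np.uint8))
E
```

```text
t: 2.75
tool_pos: [0.5479, -0.0282, 0.2385]
tool_rot: [0.134, -3.137, -0.0]
contact_force: [0.6, 0.3, 0.9]
opening: 0.0856
grip_force: 0.0
t 2.75 pos [ 0.5479 -0.0282  0.2385] az 94.9 q [-0.19 -0.15  1.75 -0.    1.54 -1.84] F [0.6 0.3 0.9] tq [ 0.02 -0.03 -0.05] grip 0.0 open 0.08557794118782189
shift [-0.0003  0.0011  0.0425] turn [ 0.0003 -0.0014 -0.0018]
```

View pics/w2.png

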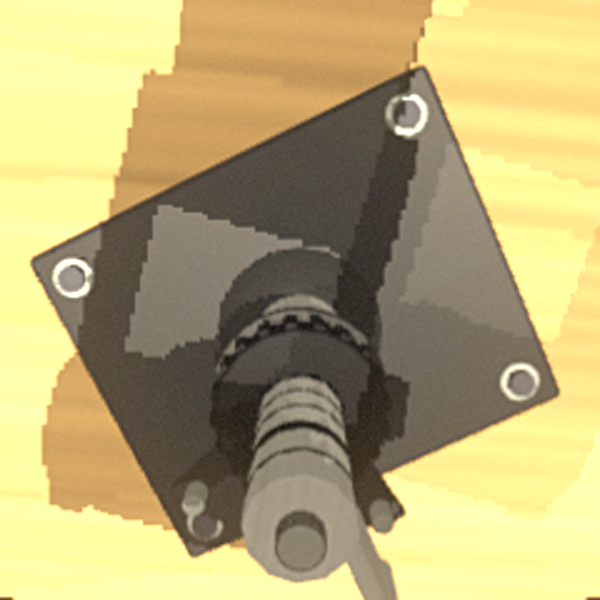

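Enlarged wrist view (×2.5, offset 200,60): tube top centre ≈ (300,523), and the band at the front face is v ≈ 422 to 433. The thin line above it is at v ≈ 460, the ones below at ≈ 405 and 388. The pins are at (196,497) and (381,513). I'll fit the leg height by projection.

Run:
```python
from h import *
o,w=pickle.load(open("w2.pkl","rb"));w=wristcam(o,w)
C=-P(w)[:,:3].T@P(w)[:,3];print("cam",C)
ax=np.array([.548,-.0272]);u=(C[:2]-ax)/np.linalg.norm(C[:2]-ax)
f=lambda X:((proj(w,X)-[200,60])*2.5).round(1).ravel()
for m in(.185,.188,.191):
    print(m,"top",f([*ax,m+.038]),"band lo/up",f([*(ax+.012*u),m]),f([*(ax+.012*u),m+.006]),"l+21",f([*(ax+.012*u),m+.021]),"-15",f([*(ax+.012*u),m-.015]),"-30",f([*(ax+.012*u),m-.03]),"stud",f([*ax,m+.047]))
print("collar c",f([*ax,.145]),"near",f([*(ax+.025*u),.145]))
for p in((196,497),(381,513)):
    q=onz(w,(200+p[0]/2.5,60+p[1]/2.5),.139)[:2]-ax;print("pin",np.linalg.norm(q),np.degrees(np.arctan2(q[1],q[0])))
g=cv2.cvtColor(w["image"],6);print(list(enumerate(g[205:270,320],205)))
```

```text
cam [ 0.47454531 -0.03372195  0.40562245]
0.185 top [299.  519.5] band lo/up [298.7 413.5] [298.7 420.4] l+21 [298.8 439.4] -15 [298.7 397.7] -30 [298.6 383.6] stud [299.1 536.7]
0.188 top [299.1 525.1] band lo/up [298.7 416.9] [298.8 424. ] l+21 [298.8 443.5] -15 [298.7 400.7] -30 [298.6 386.3] stud [299.1 542.8]
0.191 top [299.1 530.8] band lo/up [298.7 420.4] [298.8 427.7] l+21 [298.8 447.7] -15 [298.7 403.8] -30 [298.6 389. ] stud [299.1 549. ]
collar c [298.7 416.2] near [298.5 329.3]
pin 0.04065413994534596 -44.00581904121103
pin 0.040286763583966365 42.67828724127193
[(205, np.uint8(41)), (206, np.uint8(42)), (207, np.uint8(41)), (208, np.uint8(40)), (209, np.uint8(39)), (210, np.uint8(52)), (211, np.uint8(82)), (212, np.uint8(97)), (213, np.uint8(96)), (214, np.uint8(91)), (215, np.uint8(73)), (216, np.uint8(75)), (217, np.uint8(96)), (218, np.uint8(95)), (219, np.uint8(96)), (220, np.uint8(98)), (221, np.uint8(79)), (222, np.uint8(75)), (223, np.uint8(98)), (224, np.uint8(98)), (225, np.uint8(97)), (226, np.uint8(100)), (227, np.uint8(84)), (228, np.uint8(48)), (229, np.uint8(22)), (230, np.uint8(29)), (231, np.uint8(66)), (232, np.uint8(90)), (233, np.uint8(89)), (234, np.uint8(87)), (235, np.uint8(87)), (236, np.uint8(87)), (237, np.uint8(90)), (238, np.uint8(75)), (239, np.uint8(57)), (240, np.uint8(72)), (241, np.uint8(89)), (242, np.uint8(88)), (243, np.uint8(87)), (244, np.uint8(88)), (245, np.uint8(87)), (246, np.uint8(88)), (247, np.uint8(87)), (248, np.uint8(87)), (249, np.uint8(90)), (250, np.uint8(98)), (251, np.uint8(101)), (252, np.uint8(98)), (253, np.uint8(96)), (254, np.uint8(97)), (255, np.uint8(96)), (256, np.uint8(97)), (257, np.uint8(97)), (258, np.uint8(97)), (259, np.uint8(95)), (260, np.uint8(98)), (261, np.uint8(98)), (262, np.uint8(96)), (263, np.uint8(92)), (264, np.uint8(71)), (265, np.uint8(51)), (266, np.uint8(56)), (267, np.uint8(55)), (268, np.uint8(54)), (269, np.uint8(56))]
```

The mark fits z ≈ 0.191 (all five lines within 1 px), and the collar's near edge agrees with 0.145. So the press is about 46 mm. The pins at ±43° fit a lever swing from about 30° to -33°. Now descend and grip.

```bash
python3 -m jog '[[[0,0.001,0.015],[0,0,0]],[[0,0.001,0.03],[0,0,0]],[[0,0.001,0.0405],[0,0,0]],[[0,0.001,0.0405],[0,0,0]],[[0,0.001,0.0405],[0,0,0]]]'
python3 -m jog '[[[0,0,0],[0,0,0]],[[0,0,0],[0,0,0]],[[0,0,0],[0,0,0]],[[0,0,0],[0,0,0]],[[0,0,0],[0,0,0]]]' 0 60
python3 -m jog '[[[0,0,0],[0,0,0]],[[0,0,0],[0,0,0]],[[0,0,0],[0,0,0]],[[0,0,0],[0,0,0]],[[0,0,0],[0,0,0]]]'
python3 go.py 0.548 -0.027 0.152 95
```

```text
t: 3.3
tool_pos: [0.5483, -0.0273, 0.1978]
tool_rot: [0.134, -3.138, -0.0]
contact_force: [0.2, 0.7, -1.1]
opening: 0.0851
grip_force: 0.0
t: 3.8
tool_pos: [0.5488, -0.0278, 0.199]
tool_rot: [-0.134, 3.138, -0.002]
contact_force: [-0.2, -2.2, 1.4]
opening: 0.02
grip_force: 58.6
t: 4.3
tool_pos: [0.5488, -0.0278, 0.199]
tool_rot: [-0.133, 3.138, -0.002]
contact_force: [-0.2, -4.1, 4.4]
opening: 0.0202
grip_force: 58.8
t 4.3 pos [ 0.5488 -0.0278  0.199 ] az 94.87 q [-0.19 -0.12  1.8  -0.    1.47 -1.84] F [-0.2 -4.1  4.4] tq [-0.74  0.18  0.03] grip 58.84998321533203 open 0.020166965170055406
shift [0.0008 0.0009 0.047 ] turn [-0.0012  0.0006 -0.0023]
```

Run:
```python
from station import ctrl,optics
import pickle,cv2,numpy as np
o=ctrl.get_obs();d=optics.get_image("wrist");s=optics.get_image("side");pickle.dump((o,d,s),open("w3.pkl","wb"))
c=cv2.resize(d["image"][140:340,220:420],(500,500),interpolation=2);e=cv2.resize(s["image"][190:290,270:330],(300,500),interpolation=2)
cv2.imwrite("pics/w3.png",np.clip(np.hstack([c,e])*1.7,0,255).astype(np.uint8))
```

```text
(no output)
```

View pics/w3.png

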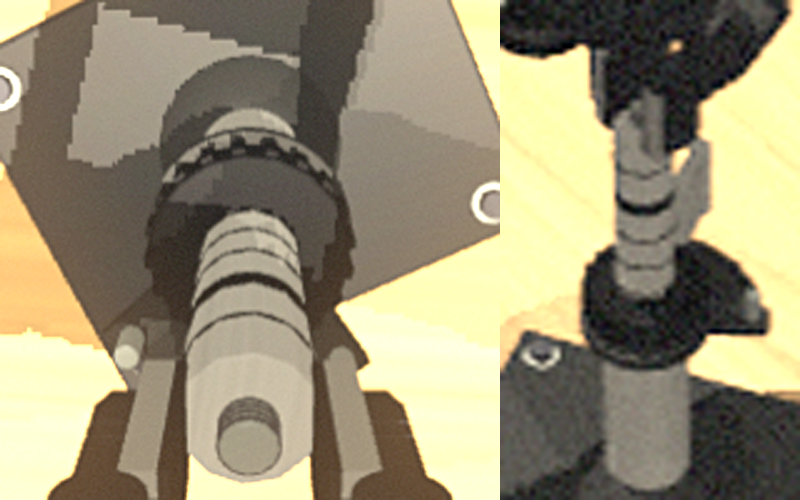

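The leg is gripped and centred. The band is seen just below the fingertips; the left fingertip's inner near corner is at crop ≈ (185,352) → px (294,281). I'll compute the tip height and recheck the mark.

Run:
```python
from h import *
o,w,s=pickle.load(open("w3.pkl","rb"));w=wristcam(o,w)
R=Ro.from_rotvec(o["tool_rot"]).as_matrix();T=o["tool_pos"]
f=lambda X:((proj(w,X)-[220,140])*2.5).round(0).ravel()
C=-P(w)[:,:3].T@P(w)[:,3];print("cam in tool",R.T@(C-T))
sx=np.sign((R.T@(C-T))[0])
for b in(0,.004,.008,.012,.016,.02): print(b,[f(T+R@[sx*.011,yy,-b]) for yy in(-.012,.012,-.026,.026)],"side",proj(s,T+R@[0,.02,-b]).ravel(),proj(s,T+R@[0,-.02,-b]).ravel())
ax=T[:2];u=(C[:2]-ax)/np.linalg.norm(C[:2]-ax)
for m in(.185,.188,.191,.194):print(m,[((proj(w,[*(ax+.012*u),m+k])[0]-[0,140])[1]/1+140).round(1) for k in(-.03,-.015,0,.006,.021)])
g=cv2.cvtColor(w["image"],6);print([(i,int(v)) for i,v in enumerate(g[222:285,320],222)])
```

```text
cam in tool [ 0.07379725  0.00075866 -0.1670495 ]
0 [array([180., 295.]), array([308., 295.]), array([105., 295.]), array([383., 295.])] side [290.91085694 220.51209596] [304.99190188 230.49904472]
0.004 [array([178., 303.]), array([310., 303.]), array([102., 303.]), array([386., 303.])] side [290.8705601  219.02514486] [304.98380744 229.00909222]
0.008 [array([177., 311.]), array([311., 311.]), array([ 99., 311.]), array([389., 311.])] side [290.83013802 217.53133253] [304.97570166 227.51206689]
0.012 [array([175., 319.]), array([312., 319.]), array([ 95., 319.]), array([392., 319.])] side [290.78959057 216.03062237] [304.96758472 226.00792929]
0.016 [array([173., 328.]), array([314., 328.]), array([ 92., 328.]), array([396., 328.])] side [290.7489176  214.52297762] [304.95945678 224.49663979]
0.02 [array([172., 337.]), array([316., 337.]), array([ 88., 337.]), array([399., 337.])] side [290.708119   213.00836141] [304.95131803 222.97815862]
0.185 [np.float64(229.4), np.float64(237.3), np.float64(246.3), np.float64(250.3), np.float64(261.4)]
0.188 [np.float64(230.9), np.float64(239.
[... 302 characters left out ...]
5, 107), (226, 114), (227, 113), (228, 113), (229, 113), (230, 95), (231, 67), (232, 85), (233, 102), (234, 101), (235, 99), (236, 101), (237, 101), (238, 92), (239, 73), (240, 82), (241, 102), (242, 101), (243, 101), (244, 103), (245, 101), (246, 104), (247, 105), (248, 85), (249, 42), (250, 24), (251, 22), (252, 39), (253, 86), (254, 105), (255, 103), (256, 101), (257, 102), (258, 101), (259, 102), (260, 101), (261, 101), (262, 103), (263, 103), (264, 81), (265, 56), (266, 87), (267, 102), (268, 102), (269, 101), (270, 100), (271, 101), (272, 102), (273, 104), (274, 102), (275, 102), (276, 100), (277, 101), (278, 102), (279, 101), (280, 101), (281, 111), (282, 117), (283, 113), (284, 112)]
```

Run:
```python
from h import *
o,w,s=pickle.load(open("w3.pkl","rb"))
c=cv2.resize(w["image"][240:360,220:420],(800,480),interpolation=2)
cv2.imwrite("pics/w3b.png",np.clip(c*2.5,0,255).astype(np.uint8))
```

```text
(no output)
```

View pics/w3b.png

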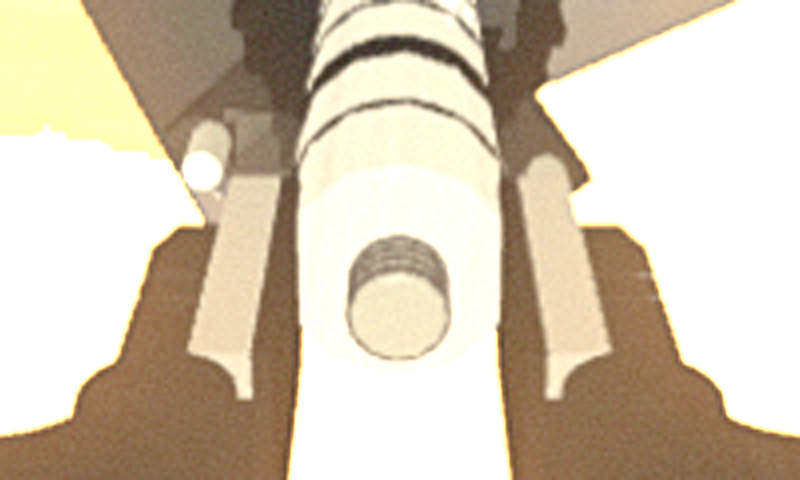

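```bash
python3 - <<'E'
from h import *
o,w=pickle.load(open("w1.pkl","rb"));w=wristcam(o,w)
R=Ro.from_rotvec(o["tool_rot"]).as_matrix();T=o["tool_pos"]
for b in(.0,.005,.013,.02,.025,.03,.035,.04): print(b,[proj(w,T+R@[x,y,-b]).round(0).ravel().tolist() for x in(.011,0,-.011) for y in(-.0425,.0425)])
E
python3 - <<'E'
import cv2,numpy as np
a=cv2.imread("pics/w1.png")[280:400,130:330]
cv2.imwrite("pics/w1b.png",np.clip(cv2.resize(a,(800,480),interpolation=2)*2.5,0,255).astype(np.uint8))
E
```

```text
0.0 [[227.0, 258.0], [408.0, 258.0], [229.0, 279.0], [407.0, 279.0], [230.0, 300.0], [405.0, 300.0]]
0.005 [[224.0, 262.0], [411.0, 262.0], [226.0, 284.0], [409.0, 284.0], [228.0, 305.0], [407.0, 305.0]]
0.013 [[220.0, 268.0], [415.0, 268.0], [222.0, 291.0], [413.0, 291.0], [224.0, 313.0], [411.0, 313.0]]
0.02 [[216.0, 275.0], [419.0, 275.0], [218.0, 298.0], [417.0, 298.0], [220.0, 321.0], [415.0, 321.0]]
0.025 [[213.0, 279.0], [422.0, 280.0], [215.0, 304.0], [420.0, 304.0], [217.0, 327.0], [418.0, 327.0]]
0.03 [[210.0, 285.0], [425.0, 285.0], [212.0, 310.0], [423.0, 310.0], [214.0, 333.0], [420.0, 333.0]]
0.035 [[206.0, 290.0], [429.0, 290.0], [209.0, 316.0], [426.0, 316.0], [211.0, 340.0], [424.0, 340.0]]
0.04 [[202.0, 296.0], [432.0, 296.0], [205.0, 322.0], [429.0, 322.0], [208.0, 347.0], [427.0, 347.0]]
```

View pics/w1b.png

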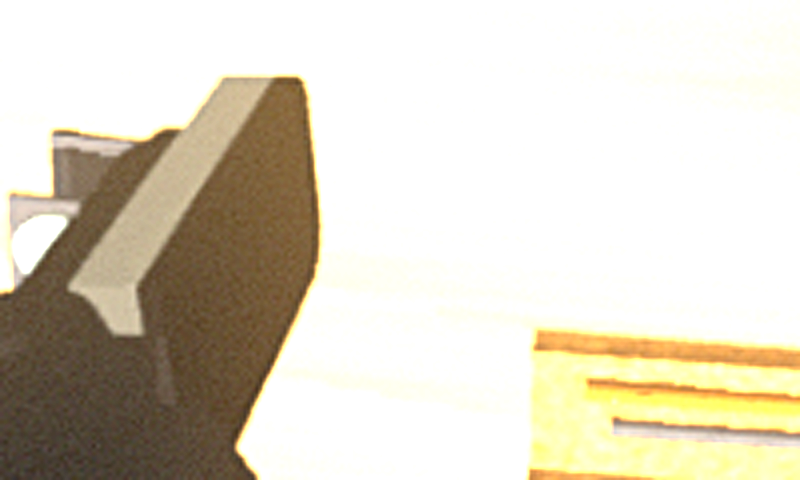

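The open fingertip corners at px (205,299.5) and (209.5,347) put the tips about 40 mm behind the stated TCP. In the grip picture the tips sit only at the tube's top edge, and the 20 mm opening instead of 24 suggests a pinch on the rim. I'll open, go 20 mm lower (safe either way), re-grip and compare.

```bash
python3 -m jog '[[[0,0,0],[0,0,0]],[[0,0,0],[0,0,0]],[[0,0,0],[0,0,0]],[[0,0,0],[0,0,0]],[[0,0,0],[0,0,0]]]' 1
python3 -m jog '[[[0,0.0005,0.007],[0,0,0]],[[0,0.0005,0.014],[0,0,0]],[[0,0.0005,0.02],[0,0,0]],[[0,0.0005,0.02],[0,0,0]],[[0,0.0005,0.02],[0,0,0]]]'
python3 -m jog '[[[0,0,0],[0,0,0]],[[0,0,0],[0,0,0]],[[0,0,0],[0,0,0]],[[0,0,0],[0,0,0]],[[0,0,0],[0,0,0]]]' 0 60
python3 go.py 0.548 -0.027 0.152 95
python3 - <<'E'
from station import ctrl,optics
import pickle,cv2,numpy as np
o=ctrl.get_obs();d=optics.get_image("wrist");s=optics.get_image("side");pickle.dump((o,d,s),open("w4.pkl","wb"))
c=cv2.resize(d["image"][190:350,220:420],(500,400),interpolation=2);e=cv2.resize(s["image"][200:260,275:320],(300,400),interpolation=2)
cv2.imwrite("pics/w4.png",np.clip(np.hstack([c,e])*2.,0,255).astype(np.uint8))
E
```

```text
t: 4.9
tool_pos: [0.5484, -0.027, 0.198]
tool_rot: [0.134, -3.138, -0.001]
contact_force: [0.2, -0.4, 1.2]
opening: 0.0852
grip_force: 0.0
t: 5.4
tool_pos: [0.5483, -0.0268, 0.1779]
tool_rot: [0.134, -3.138, -0.0]
contact_force: [-1.1, 0.3, -0.5]
opening: 0.0854
grip_force: 0.0
t: 5.9
tool_pos: [0.5487, -0.0279, 0.1789]
tool_rot: [-0.133, 3.138, -0.004]
contact_force: [0.2, -3.5, 0.8]
opening: 0.0222
grip_force: 58.6
t 5.9 pos [ 0.5487 -0.0279  0.1789] az 94.87 q [-0.18 -0.11  1.82 -0.    1.43 -1.84] F [ 0.2 -3.5  0.8] tq [-0.54  0.07 -0.01] grip 58.64142894744873 open 0.022199391390541973
shift [0.0007 0.001  0.0269] turn [-0.0026  0.0004 -0.0023]
```

View pics/w4.png

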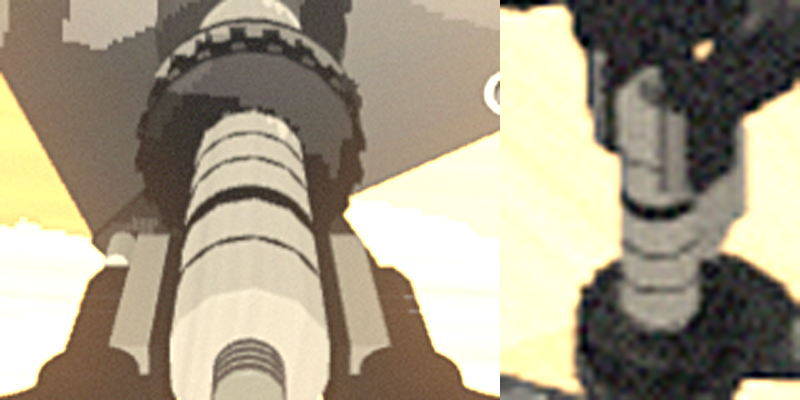

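The grip is now on the tube, with tips about 21 mm above the mark (level with the upper thin line), so the tips really are ~30 mm behind the TCP reading. They must end under 18 mm, so I'll re-grip 11 mm lower.

```bash
python3 -m jog '[[[0,0,0],[0,0,0]],[[0,0,0],[0,0,0]],[[0,0,0],[0,0,0]],[[0,0,0],[0,0,0]],[[0,0,0],[0,0,0]]]' 1
python3 -m jog '[[[0,0,0.006],[0,0,0]],[[0,0,0.011],[0,0,0]],[[0,0,0.011],[0,0,0]],[[0,0,0.011],[0,0,0]]]'
python3 -m jog '[[[0,0,0],[0,0,0]],[[0,0,0],[0,0,0]],[[0,0,0],[0,0,0]],[[0,0,0],[0,0,0]],[[0,0,0],[0,0,0]]]' 0 70
python3 go.py 0.548 -0.027 0.152 95
python3 - <<'E'
from h import *
from station import ctrl,optics
o=ctrl.get_obs();d=optics.get_image("wrist");pickle.dump((o,d),open("w5.pkl","wb"))
for fn in("w4.pkl","w5.pkl"):
    x=pickle.load(open(fn,"rb"));w=wristcam(x[0],x[1]);C=-P(w)[:,:3].T@P(w)[:,3]
    ax=np.array([.548,-.0272]);u=(C[:2]-ax)/np.linalg.norm(C[:2]-ax)
    for m in(.183,.186,.189,.192):print(m,[proj(w,[*(ax+.012*u),m+k])[0][1].round(1) for k in(-.03,-.015,0,.006,.021)],"collar near",proj(w,[*(ax+.025*u),.145])[0][1].round(1))
    g=cv2.cvtColor(x[1]["image"],6);print([(i,int(v)) for i,v in enumerate(g[205:300,320],205)])
E
```

```text
t: 6.5
tool_pos: [0.5485, -0.0266, 0.1783]
tool_rot: [0.134, -3.139, -0.0]
contact_force: [0.8, 0.9, 0.1]
opening: 0.0852
grip_force: 0.0
t: 6.9
tool_pos: [0.5483, -0.0267, 0.1669]
tool_rot: [0.134, -3.138, -0.0]
contact_force: [0.4, 0.2, 0.5]
opening: 0.0858
grip_force: 0.0
t: 7.4
tool_pos: [0.5487, -0.0279, 0.1678]
tool_rot: [-0.133, 3.138, -0.004]
contact_force: [0.4, -4.7, 0.4]
opening: 0.0224
grip_force: 68.4
t 7.4 pos [ 0.5487 -0.0279  0.1678] az 94.87 q [-0.18 -0.1   1.83 -0.    1.41 -1.84] F [ 0.4 -4.7  0.4] tq [-0.52  0.1  -0.  ] grip 68.41338872909546 open 0.02237637806497039
shift [0.0007 0.001  0.0158] turn [-0.0025  0.0003 -0.0023]
0.183 [np.float64(237.8), np.float64(247.0), np.float64(257.7), np.float64(262.5), np.float64(276.1)] collar near 210.4
0.186 [np.float64(239.5), np.float64(249.0), np.float64(260.1), np.float64(265.1), np.float64(279.1)] collar near 210.4
0.189 [np.float64(241.3), np.float64(251.1), np.float64(262.5), np.float64(267.7), np.float64(282.3)] collar near 210.4
0.192 [np.float64(243.2), np.float64(253.2), np.float64(265.1), np.float64(270.4), np.f
[... 1995 characters left out ...]
240, 79), (241, 91), (242, 107), (243, 108), (244, 105), (245, 106), (246, 108), (247, 108), (248, 108), (249, 87), (250, 70), (251, 100), (252, 111), (253, 107), (254, 105), (255, 106), (256, 108), (257, 108), (258, 110), (259, 111), (260, 91), (261, 65), (262, 91), (263, 109), (264, 108), (265, 109), (266, 106), (267, 109), (268, 109), (269, 109), (270, 109), (271, 109), (272, 109), (273, 96), (274, 58), (275, 28), (276, 27), (277, 31), (278, 28), (279, 35), (280, 74), (281, 102), (282, 108), (283, 107), (284, 109), (285, 109), (286, 107), (287, 106), (288, 108), (289, 107), (290, 108), (291, 108), (292, 110), (293, 108), (294, 107), (295, 109), (296, 110), (297, 76), (298, 46), (299, 92)]
```

Mark confirmed at 0.191 (all lines) and the collar edge matches at 0.145. Now press 46 mm down.

```bash
python3 -m jog '[[[0,-0.001,0.008],[0,0,0]],[[0,-0.001,0.016],[0,0,0]],[[0,-0.001,0.024],[0,0,0]],[[0,-0.001,0.032],[0,0,0]],[[0,-0.001,0.036],[0,0,0]]]'
python3 -m jog '[[[0,0,0.004],[0,0,0]],[[0,0,0.008],[0,0,0]],[[0,0,0.0105],[0,0,0]],[[0,0,0.0105],[0,0,0]],[[0,0,0.0105],[0,0,0]]]'
python3 go.py 0.548 -0.027 0.1218 95
cat > look.py <<'E'
import sys
from h import *
from station import ctrl,optics
o=ctrl.get_obs();d=optics.get_image("wrist");s=optics.get_image("side");t=optics.get_image("top");pickle.dump((o,d,s,t),open(sys.argv[1]+".pkl","wb"))
w=wristcam(o,d);C=-P(w)[:,:3].T@P(w)[:,3];ax=np.array([.548,-.0272]);u=(C[:2]-ax)/np.linalg.norm(C[:2]-ax)
for m in(.142,.145,.148):print(m,[proj(w,[*(ax+.012*u),m+k])[0][1].round(1) for k in(0,.006,.021)],"collar near",proj(w,[*(ax+.025*u),.145])[0][1].round(1))
g=cv2.cvtColor(d["image"],6);print(g[215:340,320].tolist())
c=cv2.resize(d["image"][190:350,220:420],(500,400),interpolation=2);e=cv2.resize(s["image"][205:265,275:320],(300,400),interpolation=2)
cv2.imwrite("pics/"+sys.argv[1]+".png",np.clip(np.hstack([c,e])*2.,0,255).astype(np.uint8))
E
python3 look.py p1
```

```text
t: 7.95
tool_pos: [0.5487, -0.0279, 0.133]
tool_rot: [-0.134, 3.139, -0.0]
contact_force: [-5.8, -0.6, 10.6]
opening: 0.0229
grip_force: 69.1
t: 8.45
tool_pos: [0.5487, -0.0279, 0.1228]
tool_rot: [-0.134, 3.139, -0.0]
contact_force: [-4.8, -1.0, 8.9]
opening: 0.0224
grip_force: 69.1
t 8.45 pos [ 0.5487 -0.0279  0.1228] az 94.88 q [-0.19 -0.06  1.87 -0.    1.33 -1.84] F [-4.8 -1.   8.9] tq [-0.14  0.87  0.  ] grip 69.14034962654114 open 0.022431399366545153
shift [0.0007 0.0009 0.001 ] turn [-0.0001  0.     -0.0021]
0.142 [np.float64(270.4), np.float64(276.1), np.float64(292.4)] collar near 243.1
0.145 [np.float64(273.2), np.float64(279.1), np.float64(296.1)] collar near 243.1
0.148 [np.float64(276.1), np.float64(282.3), np.float64(299.9)] collar near 243.1
[110, 111, 110, 111, 112, 106, 77, 36, 33, 56, 78, 81, 81, 81, 81, 80, 65, 37, 28, 28, 21, 25, 27, 26, 26, 26, 26, 31, 42, 58, 57, 52, 50, 47, 51, 49, 51, 48, 42, 30, 30, 29, 28, 28, 28, 25, 28, 25, 31, 26, 30, 26, 30, 29, 30, 23, 31, 57, 69, 55, 26, 27, 24, 22, 31, 75, 108, 115, 112, 111, 112, 112, 113, 112, 112, 112, 111, 113, 111, 113, 115, 115, 79, 56, 102, 116, 113, 112, 112, 113, 114, 114, 112, 114, 112, 113, 112, 113, 113, 113, 113, 113, 113, 113, 113, 113, 114, 120, 127, 126, 125, 122, 124, 123, 123, 124, 123, 123, 122, 123, 123, 123, 124, 123, 124]
```

View pics/p1.png

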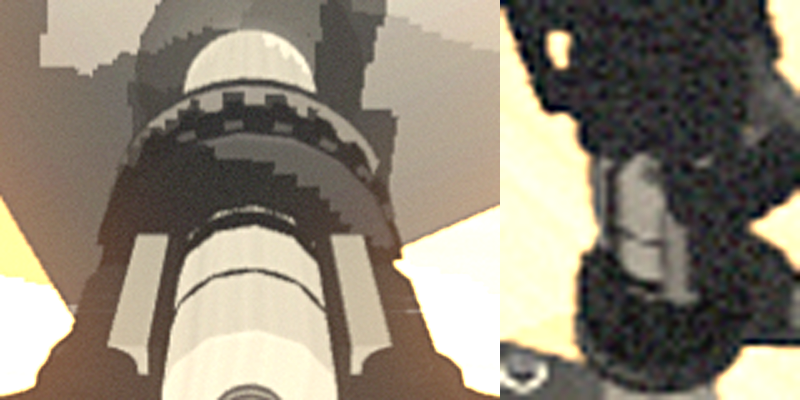

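Pressed: the band sits just over the collar (wrist fit puts the mark at ≈ 0.146, with a thin tube sliver below it). I'll press another 1.5 mm, hold for step 1, then begin turning.

```bash
python3 -m jog '[[[0,0,0.0015],[0,0,0]],[[0,0,0.0015],[0,0,0]],[[0,0,0.0015],[0,0,0]],[[0,0,0.0015],[0,0,0]],[[0,0,0.0015],[0,0,0]]]'
python3 -m jog '[[[0,0,0],[0,0,0.08]],[[0,0,0],[0,0,0.16]],[[0,0,0],[0,0,0.24]],[[0,0,0],[0,0,0.32]],[[0,0,0],[0,0,0.4]]]'
python3 go.py 0.5487 -0.0279 0.1215 20
python3 -m jog '[[[0,0,0],[0,0,0.08]],[[0,0,0],[0,0,0.16]],[[0,0,0],[0,0,0.24]],[[0,0,0],[0,0,0.32]],[[0,0,0],[0,0,0.4]]]'
python3 go.py 0.5487 -0.0279 0.1215 20
```

```text
t: 9.1
tool_pos: [0.5487, -0.0278, 0.1217]
tool_rot: [0.134, -3.139, 0.0]
contact_force: [-7.3, -1.6, 10.1]
opening: 0.0225
grip_force: 69.2
t: 9.6
tool_pos: [0.5487, -0.0283, 0.1217]
tool_rot: [-0.497, -3.102, 0.002]
contact_force: [-7.6, -2.6, 11.3]
opening: 0.0224
grip_force: 71.5
t 9.6 pos [ 0.5487 -0.0283  0.1217] az 71.79 q [-0.19 -0.06  1.87 -0.    1.33 -1.44] F [-7.6 -2.6 11.3] tq [-0.28  1.03  0.18] grip 71.49943376309238 open 0.022356489791115625
shift [0.0001 0.0004 0.0002] turn [-9.00e-04  5.00e-04  9.04e-01]
t: 10.1
tool_pos: [0.5484, -0.0286, 0.1217]
tool_rot: [-1.103, -2.941, 0.003]
contact_force: [-8.1, -4.5, 11.5]
opening: 0.0224
grip_force: 71.7
t 10.1 pos [ 0.5484 -0.0286  0.1217] az 48.87 q [-0.19 -0.06  1.87 -0.    1.33 -1.04] F [-8.1 -4.5 11.5] tq [-0.39  1.06  0.1 ] grip 71.66726236813702 open 0.02237305109635125
shift [0.0003 0.0007 0.0002] turn [-0.0017  0.0009  0.5039]
```

```bash
python3 -m jog '[[[0,0,0],[0,0,0.09]],[[0,0,0],[0,0,0.18]],[[0,0,0],[0,0,0.27]],[[0,0,0],[0,0,0.36]],[[0,0,0],[0,0,0.42]]]'
python3 go.py 0.5487 -0.0279 0.1215 20
python3 - <<'E'
from h import *
from station import optics
w=optics.get_image("wrist");s=optics.get_image("side");t=optics.get_image("top")
c=cv2.resize(w["image"][200:360,230:430],(500,400),interpolation=2);e=cv2.resize(t["image"][230:300,300:352],(300,400),interpolation=2)
cv2.imwrite("pics/r1.png",np.clip(np.hstack([c,e])*2.,0,255).astype(np.uint8))
E
```

```text
t: 10.6
tool_pos: [0.5481, -0.0289, 0.1217]
tool_rot: [-1.692, -2.647, 0.004]
contact_force: [-9.4, -4.8, 11.7]
opening: 0.0224
grip_force: 71.9
t 10.6 pos [ 0.5481 -0.0289  0.1217] az 24.82 q [-0.19 -0.06  1.87 -0.    1.33 -0.62] F [-9.4 -4.8 11.7] tq [-0.56  1.32  0.17] grip 71.89513677440118 open 0.022370858421099902
shift [0.0007 0.001  0.0002] turn [-0.0024  0.0014  0.0841]
```

View pics/r1.png

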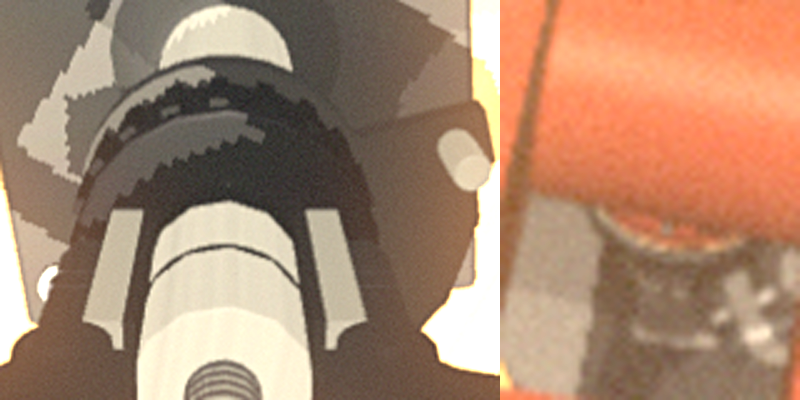

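The wrist view shows the open-side pin (465,165) clear of the lever, so it has swung along, and the leg is still gripped with the band at the collar. Continue gently until the torque shows the stop.

```bash
python3 -m jog '[[[0,0,0],[0,0,0.03]],[[0,0,0],[0,0,0.06]],[[0,0,0],[0,0,0.06]]]'|tail -4; python3 go.py 0.5487 -0.0279 0.1215 15
python3 -m jog '[[[0,0,0],[0,0,0.03]],[[0,0,0],[0,0,0.06]],[[0,0,0],[0,0,0.06]]]'|tail -4; python3 go.py 0.5487 -0.0279 0.1215 15
python3 -m jog '[[[0,0,0],[0,0,0.03]],[[0,0,0],[0,0,0.05]],[[0,0,0],[0,0,0.05]]]'|tail -4; python3 go.py 0.5487 -0.0279 0.1215 15
```

```text
tool_rot: [-1.768, -2.597, 0.005]
contact_force: [-10.5, -4.7, 11.1]
opening: 0.0226
grip_force: 71.3
t 11.05 pos [ 0.548  -0.0289  0.1217] az 21.51 q [-0.19 -0.06  1.87 -0.    1.33 -0.56] F [-10.5  -4.7  11.1] tq [-0.58  1.32 -0.01] grip 71.31089879127103 open 0.022589120068799828
shift [0.0007 0.001  0.0002] turn [-0.0025  0.0016  0.1137]
tool_rot: [-1.844, -2.543, 0.005]
contact_force: [-10.1, -4.8, 12.4]
opening: 0.0228
grip_force: 73.9
t 11.35 pos [ 0.548  -0.0289  0.1217] az 18.1 q [-0.19 -0.06  1.87 -0.    1.33 -0.5 ] F [-10.1  -4.8  12.4] tq [-0.44  1.3   0.23] grip 73.94220106070861 open 0.022764080292473534
shift [0.0007 0.001  0.0002] turn [-0.0026  0.0016  0.0542]
tool_rot: [-1.905, -2.497, 0.004]
contact_force: [-9.6, -4.3, 10.3]
opening: 0.0221
grip_force: 77.3
t 11.65 pos [ 0.548  -0.0287  0.1217] az 15.32 q [-0.19 -0.06  1.87 -0.    1.33 -0.45] F [-9.6 -4.3 10.3] tq [-0.35  1.3   0.62] grip 77.25749634671956 open 0.022119819091359353
shift [0.0006 0.0009 0.0002] turn [-0.0024  0.0015  0.0055]
```

```bash
python3 -m jog '[[[0,0,0],[0,0,0.03]],[[0,0,0],[0,0,0.04]],[[0,0,0],[0,0,0.04]],[[0,0,0],[0,0,0.04]]]'|tail -4; python3 go.py 0.5487 -0.0279 0.1215 15
python3 look.py p2
```

```text
tool_rot: [-1.954, -2.459, 0.005]
contact_force: [-10.6, -5.0, 11.9]
opening: 0.0222
grip_force: 88.8
t 12.05 pos [ 0.5479 -0.0286  0.1217] az 13.06 q [-0.19 -0.06  1.87 -0.    1.33 -0.41] F [-10.6  -5.   11.9] tq [-0.35  1.35  0.71] grip 88.83214736357331 open 0.02218246740388974
shift [0.0005 0.001  0.0002] turn [-0.0027  0.0013 -0.0338]
0.142 [np.float64(272.1), np.float64(277.9), np.float64(294.5)] collar near 244.7
0.145 [np.float64(274.9), np.float64(281.0), np.float64(298.3)] collar near 244.7
0.148 [np.float64(277.9), np.float64(284.2), np.float64(302.2)] collar near 244.7
[112, 111, 111, 111, 112, 112, 114, 95, 47, 33, 34, 38, 41, 41, 40, 40, 41, 38, 39, 30, 21, 25, 24, 26, 22, 23, 25, 27, 19, 25, 30, 30, 30, 28, 25, 37, 47, 39, 28, 27, 25, 27, 28, 25, 25, 26, 28, 29, 29, 28, 30, 26, 27, 30, 27, 26, 29, 28, 25, 30, 26, 27, 26, 22, 25, 33, 90, 115, 114, 113, 111, 113, 111, 112, 111, 112, 111, 111, 111, 113, 112, 113, 113, 84, 50, 96, 114, 112, 110, 112, 110, 111, 112, 111, 112, 110, 113, 112, 111, 111, 111, 111, 111, 111, 111, 112, 111, 114, 118, 126, 125, 123, 123, 123, 123, 123, 124, 124, 123, 123, 124, 122, 123, 123, 123]
```

View pics/p2.png

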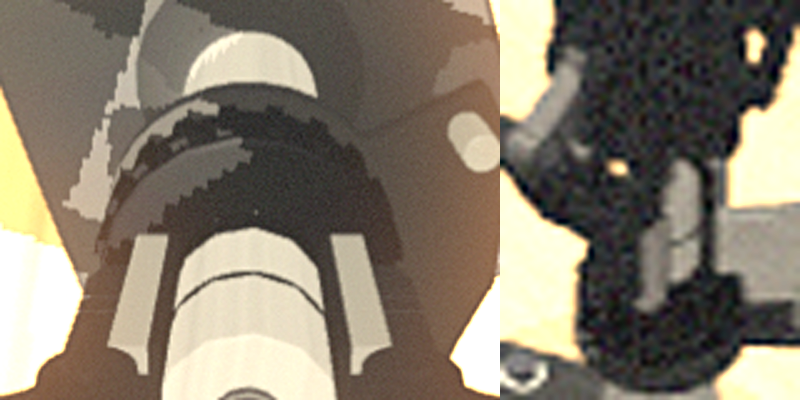

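Band at the collar (fit 0.145), and the side view shows the lever plate now pointing right past (800,210-290). I'll check its azimuth against its outer end.

Run:
```python
from h import *
o,d,s,t=pickle.load(open("p2.pkl","rb"))
for a in(-24,-28,-32,-34,-36):
    q=np.radians(a);print(a,proj(s,[.548+.06*np.cos(q),-.0272+.06*np.sin(q),.168]).round(1),proj(s,[.548+.06*np.cos(q),-.0272+.06*np.sin(q),.150]).round(1))
c=cv2.resize(s["image"][215:265,295:355],(720,600),interpolation=2)
cv2.imwrite("pics/p2b.png",np.clip(c*2.,0,255).astype(np.uint8))
```

```text
-24 [[326.3 231.2]] [[326.1 237.6]]
-28 [[326.9 232.6]] [[326.7 239. ]]
-32 [[327.2 234.1]] [[327.  240.4]]
-34 [[327.4 234.8]] [[327.2 241.1]]
-36 [[327.5 235.5]] [[327.3 241.9]]
```

View pics/p2b.png

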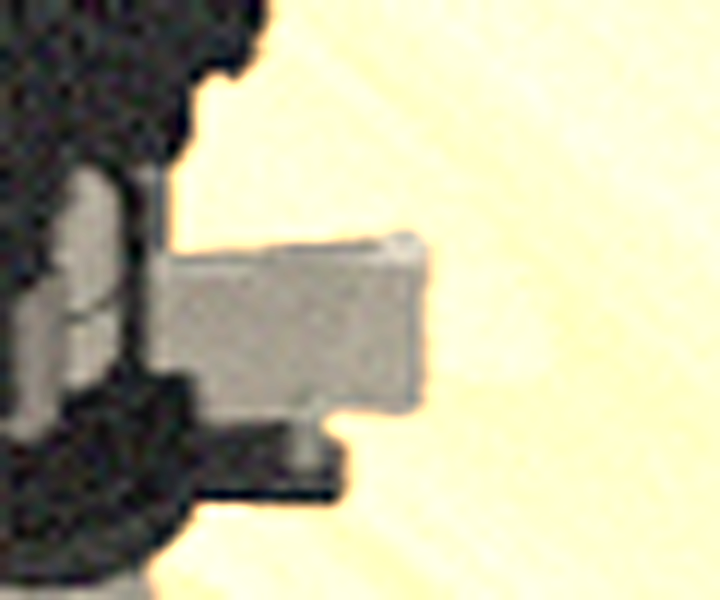

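The lever post is at px (328.7,235.4), azimuth ≈ -34°. The lever rests on the closed-side pin, with the torque at its stop, so I'm handing in.

```bash
python3 -c "
from station import job;print(job.finish_job())"
```

```text
the job is handed in; nothing more can be done
None
```

The job is handed in, but no verdict came back: the leg is still gripped, the band is level with the collar top (measured within about 1 mm), and the lever is closed against its stop by the final picture and wrist torque; I did not re-measure the bystanders.

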